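# Push the pawn and press the chess clock

### The arm

A 6-joint arm with a two-finger parallel gripper is mounted at the origin on the work surface. World frame = base frame: x ahead of the robot, y to its left, z up, the work surface at z = 0. Lengths are in m, angles in degrees, forces in N, time in s.
With the tool pointing down it reaches from about 0.35 to 0.95 m from the base axis. Payload 17.4 kg.
Tool frame: the origin (TCP) lies between the finger pads; the fingertips stand 19 mm ahead of it and the grasp point (between the pads) is the TCP (robot.finger_overhang is the distance from the TCP to the fingertips, in m); z points along the fingers, y is the line along which they close (so a half turn about z gives the same grasp; the last joint's range is limited). The gripper opens to 93 mm and grips with 3 to 60 N. Pads are 15 mm wide; open, the fingers measure 128 mm over their backs; the gripper's body (75 mm by 188 mm) begins 65 mm behind the grasp point.
Start: joints at [71.001, 6.646, 82.598, -0, 90.757, -2.166], TCP at [0.195, 0.646, 0.238] pointing down, gripper open.
Joint ranges: [-162.19, 162.19], [-47.58, 125.68], [4.15, 143.07], [-65.23, 245.23], [0.69, 171.88], [-170.13, 170.13]. Speed limits (degrees/s): [108.29, 108.29, 127.2, 180, 180, 180].

### API

Orientations are given as [roll, pitch, yaw] about the fixed x, y, z axes, in that order (R = Rz(yaw) Ry(pitch) Rx(roll)).
In Python, from workcell import robot, get_image, camera_model, finder gives the robot as it stands. The module is installed in compiled form; this text tells all that it offers.
- The arm moves only by the tool play_rows, never from a script. Its argument "series" is a list of rows, each an object of numbers: "dx", "dy", "dz": the shift along the tool's x, y, z as a fraction of full scale; "twist": the turn about the tool's z as a fraction of full scale. In form: [{"dx": .., "dy": .., "dz": .., "twist": ..}, ...]. A call has 1 to 20 rows; each row shifts and turns the commanded pose from where the row before left it, along the tool's axes as they then stand; what a row does not reach is not made up. Full scale, the value 1, is 800 mm for a shift and 0.5 rad for a turn. A row lasts 1/8 s, in which the tool goes at most 62.5 mm and 10.7 degrees, less where a joint would pass 70% of its speed; a pose out of reach is approached as far as the arm can. A call with a number of a shift or a turn outside -1 to 1 is refused whole. A call with a gripper value outside its range is refused whole. "claw" is the opening, from 0 (shut) to 1 (fully open), set as the call begins (left out, the last holds). The fingers move at their own pace and stop on an object; the grip force is fixed at half the most. Time passes only in rows, so rows that do not move let the fingers close. It gives the time, the measured TCP pose, the force, the opening and the grip force at its end, in the units of the state.
- robot.read_state(): the state, without advancing time (a new reading comes with each control period).
- get_image(name): name is "scene" or "side" or "wrist"; returns (picture, depth): 384x512x3 uint8, red, green, blue; 384x512 float32, m along the optical axis (not along the pixel's ray), 0 where there is no reading.
- camera_model(name): a dict with "vertical_fov" (degrees; the focal length in pixels is half the picture's height over the tangent of half this angle, whatever the lens; pixels are square), "cx", "cy" (the principal point, pixels), "R" (3x3) and "t" (3): a world point X has camera coordinates R X + t. Camera axes: x right, y down, z forward; pixel columns grow to the right and rows downward; lengths in m; the calibration is good to about 2 mm. The wrist camera is an equidistant fisheye: a pixel r from the principal point sees the ray r / f radians off the axis. A picture is of the moment at which its call begins: read the wrist's pose just before it. camera_model takes no time and is no camera call; for the wrist camera it gives the pose at the moment of the call.
- robot.job_done(): hands the job in; it is judged then, once.
Trained networks look in the newest picture that a camera, given by its name, has taken for a name from the list of things; names that differ only in an ending like _2 or _b are one class to them, and where a whole thing is asked for, a point or a joint stands for the part that bears it (a point fixed in the world has none). Each returns a list of dicts, best first, with "conf" (0 to 1); they miss things now and then, are a little off and sometimes report something else, mostly with a low value. They report only what shows in the picture. A call takes as long as a camera call. They do not tell look-alikes from the thing itself.
- finder.outline_of(camera, name): "pixels" (384x512 bool, what is visible of it) and "pixel" ([column, row] in pixels, amid what is visible of it).
The state is a dict: "t": time; "q": joint angles; "dq": joint speeds; "joint_torque": joint torques, N m; "position": TCP position; "ee_rot": TCP orientation; "wrist_force": force on the tool from outside, world axes, zero at the start; "torque": the same for the moment, N m; "width": finger opening in m; "grasp_force": force on a finger pad.
Only numpy, scipy, OpenCV 4.12 (cv2) and the standard library are available. Lean on these libraries where they do the work, as an engineer would, in place of code of your own. Each camera call takes 0.05 s, during which the arm holds its last target. There are 200 camera calls.

### The job

You are playing chess from the near side of the board and it is your move: with your fingertips slide the only pawn still on the board one square straight ahead, away from you, without picking it up, so that it stands upright and wholly inside that square, and let go of it. Then press the near end of the rocker on top of the chess clock gently all the way down, and take your hand away. Touch no other chessman, on the board or off it, and leave the mug alone.

Things in the scene. Friction and masses are not known exactly. Their poses are not given: they have to be found in the camera images.
- board: Wooden chess board, fixed, 400 x 400 mm, 18 mm thick, 8 x 8 squares of 45 mm inside a 20 mm border. Origin at the centre of its underside; x points straight ahead, away from the near (robot's) player, y to that player's left; turned up to 7 degrees on the table. Square centres lie at -157.5, -112.5, ... -22.5, 22.5 ... 157.5 mm (every 45 mm) along its x and y.
- pawn: The only pawn on the board, the shortest man there: 40 mm tall, ball head of 16 mm, round foot 25 mm wide with an upright rim 6 mm high, 15 to 31 g; slides without tipping when pushed at the foot. Origin at the centre of its underside, z up. It starts within about 3 mm of the middle of a square; the squares behind, ahead and to both sides are empty.
- rook: Rook with a notched flat top, 48 mm tall, foot 27 mm wide, turned wood on a felt foot; origin at the centre of its underside, z up; to be left alone.
- knight: Knight with a horse's head, 54 mm tall, foot 27 mm wide, turned any way, turned wood on a felt foot; origin at the centre of its underside, z up; to be left alone.
- bishop: Bishop with a slit pointed head and small knob, 59 mm tall, foot 27 mm wide, turned wood on a felt foot; origin at the centre of its underside, z up; to be left alone.
- near_king: King with a cross on top, on the row of squares nearest the robot, 77 mm tall, foot 32 mm wide, turned wood on a felt foot; origin at the centre of its underside, z up; to be left alone.
- far_king: King with a cross on top, on the row of squares farthest from the robot, 77 mm tall, foot 32 mm wide, turned wood on a felt foot; origin at the centre of its underside, z up; to be left alone.
- taken_pawn: A captured pawn standing on the table beside the board, 40 mm tall, foot 25 mm wide, turned wood on a felt foot; origin at the centre of its underside, z up; to be left alone.
- taken_queen: A captured queen standing on the table beside the board, 70 mm tall, foot 30 mm wide, turned wood on a felt foot; origin at the centre of its underside, z up; to be left alone.
- mug: White ceramic mug with one handle, 95 mm tall, 80 mm wide without the handle, on the table on the other side of the board from the clock; origin at the centre of its underside; to be left alone.
- clock: Chess clock fixed to the table left or right of the board: grey case 160 mm long (x), 100 deep (y), 45 high, sloping face with two displays towards -y. Origin at the centre of its underside; x points from its near (robot's) end to its far end. On top a black rocker bar along x, 150 mm long, 26 to 32 wide, pivots at x 0, y +27 mm, 57.5 mm high; highest point about 70 mm above the table.
- near_paddle (a point): Middle of the ribbed top face of the rocker's near end pad (34 mm along x, 32 mm along y): the place to press, straight down. 60 mm from the pivot; it stands about 68 mm above the table when up and about 60 mm when fully down.
- rocker (a joint): Tilt of the clock's rocker in rad: about 0 with the near end up (as at the start), 0.14 with the near end pressed fully down, where it meets a firm stop. It turns against a steady friction of about 2.7 N at the pad and stays where it is left.
Not all that is in view belongs to the job. Several things have the shape of the clock; the one meant has the colours described above.

How it is judged:
By the outcome, as a careful person would: the job done as asked, in the order asked, and still so for the second after the job is handed in, with the robot touching nothing.
It also fails if it takes over 54 s, if anything falls off the work surface, if the arm or the gripper's body presses on something with over 40 N, if the wrist force passes 120 N, or if a joint passes its speed limit or range.

## Working session

There is one attempt and no reset: what is moved stays moved. The work goes in short steps, Python scripts to look and compute and a tool call to move; the robot and the scene stay as the last step left them, time stands still between calls to the robot, and variables do not carry over. Pictures are saved under pics/ and viewed, at most 10 in all, crops included, and the job is handed in when it is done.

Besides the shell and the picture viewer there is one more tool, called after ">>>" as name([rows], argument=value, ...), one row to a line, values as JSON. play_rows: Moves the arm, as the interface text tells. Shift numbers are shares of 800 mm and turn numbers shares of 0.5 rad, none past 1 either way. Its arguments: {"type":"object","properties":{"series":{"type":"array","items":{"type":"object","properties":{"dx":{"type":"number"},"dy":{"type":"number"},"dz":{"type":"number"},"twist":{"type":"number"}}}},"claw":{"type":"number"}},"required":["series"]}

```bash
mkdir -p pics
cat > h.py <<'E'
import numpy as np, cv2
from workcell import robot, get_image, camera_model, finder
def cam(n):
    m=camera_model(n); f=192/np.tan(np.radians(m["vertical_fov"])/2)
    return m,f,np.array(m["R"]),np.array(m["t"])
def cloud(n,depth):
    m,f,R,t=cam(n); v,u=np.mgrid[0:384,0:512]
    P=np.stack([(u-m["cx"])/f*depth,(v-m["cy"])/f*depth,depth],-1)
    return (P-t)@R
def proj(n,X):
    m,f,R,t=cam(n); c=np.atleast_2d(X)@R.T+t
    return c[:,:2]/c[:,2:]*f+[m["cx"],m["cy"]]
E
python3 - <<'E'
from h import *
for n in("scene","side"):
    p,d=get_image(n); np.savez(n+".npz",p=p,d=d)
    cv2.imwrite(f"pics/{n}0.png",cv2.resize(p[:,:,::-1],(800,600),interpolation=cv2.INTER_CUBIC))
    W=cloud(n,d)
    m=camera_model(n); print(n,m["vertical_fov"],-np.array(m["R"]).T@m["t"])
    for k in["pawn","rook","knight","bishop","near_king","far_king","taken_queen","mug","clock","near_paddle","board"]:
        for r in finder.outline_of(n,k)[:4]:
            q=W[r["pixels"]&(d>0)]
            if len(q): print(k,round(r["conf"],2),np.round(r["pixel"]),np.round(np.median(q,0),3),np.round(np.percentile(q,2,0),3),np.round(np.percentile(q,98,0),3),len(q))
print(robot.read_state())
E
```

```text
scene 45.97572319290972 [1.17418834 0.60819108 0.97891353]
pawn 0.4 [238. 229.] [ 0.616 -0.032  0.032] [ 0.607 -0.047  0.016] [ 0.625 -0.024  0.057] 86
pawn 0.16 [187. 173.] [ 0.583 -0.305  0.041] [ 0.497 -0.387  0.005] [ 0.65  -0.289  0.069] 1283
rook 0.57 [378. 290.] [0.519 0.362 0.058] [0.475 0.3   0.005] [0.553 0.401 0.096] 1569
knight 0.21 [377. 292.] [0.519 0.362 0.057] [0.475 0.302 0.004] [0.553 0.401 0.096] 1593
far_king 0.73 [224. 271.] [0.754 0.058 0.038] [0.736 0.032 0.017] [0.765 0.067 0.089] 212
far_king 0.71 [310. 336.] [0.7   0.315 0.012] [ 0.685  0.297 -0.001] [0.708 0.324 0.04 ] 138
taken_queen 0.62 [188. 166.] [ 0.571 -0.312  0.062] [ 0.497 -0.33   0.053] [ 0.645 -0.297  0.071] 352
mug 0.79 [379. 291.] [0.516 0.362 0.057] [0.473 0.3   0.001] [0.553 0.401 0.096] 1635
clock 0.96 [271. 147.] [ 0.285 -0.218  0.038] [ 0.204 -0.301  0.005] [ 0.353 -0.188  0.067] 1078
clock 0.92 [152. 128.] [ 0.516 -0.589  0.04 ] [ 0.437 -0.676  0.003] [ 0.587 -0.563  0.067] 935
clock 0.75 [187. 172.] [ 0.583 -0.306  0.041] [ 0.496 -0.389  0.005] [ 0.65  -0.289  0.069] 1308
near_paddle 0.7
[... 1662 characters left out ...]
0.626 -0.002] [ 0.577 -0.561  0.069] 658
{'t': 1.2, 'q': array([ 7.10016306e+01,  6.64651220e+00,  8.25991353e+01, -1.30151946e-03,
        9.07560344e+01, -2.16657757e+00]), 'dq': array([0.01577101, 0.02210372, 0.00039596, 0.09152803, 0.00058177,
       0.08936384]), 'joint_torque': array([ 6.11709373e-03, -7.21053958e+01, -6.22727823e+01,  7.83856516e-02,
        1.85844762e-02, -4.38399226e-06]), 'position': array([0.1954782 , 0.64607371, 0.23762707]), 'ee_rot': array([-1.79998270e+02,  1.23689446e-03,  1.63168191e+02]), 'wrist_force': array([-0.31291363,  0.33410954, -0.1823419 ]), 'torque': array([-0.00402304,  0.01742932, -0.02491109]), 'grasp_force': 0.0, 'width': 0.09302759874680482}
```

View pics/scene0.png

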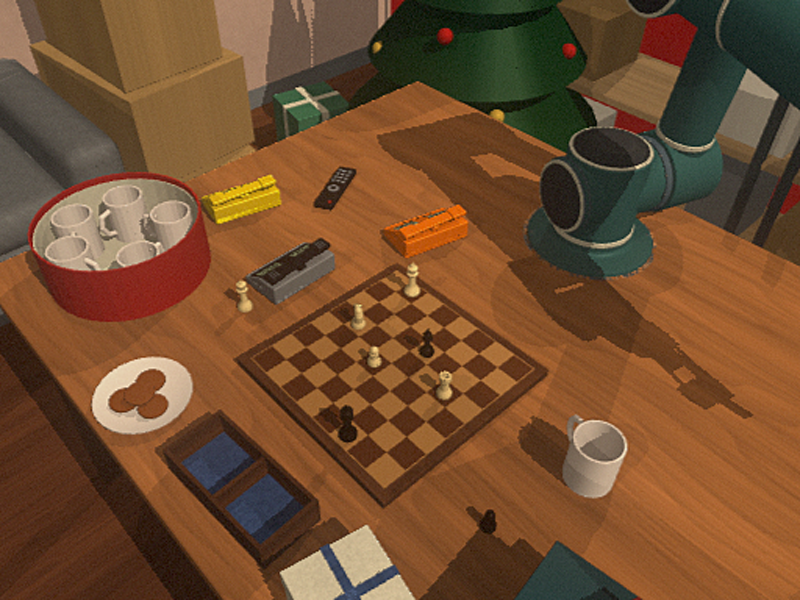

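View pics/side0.png

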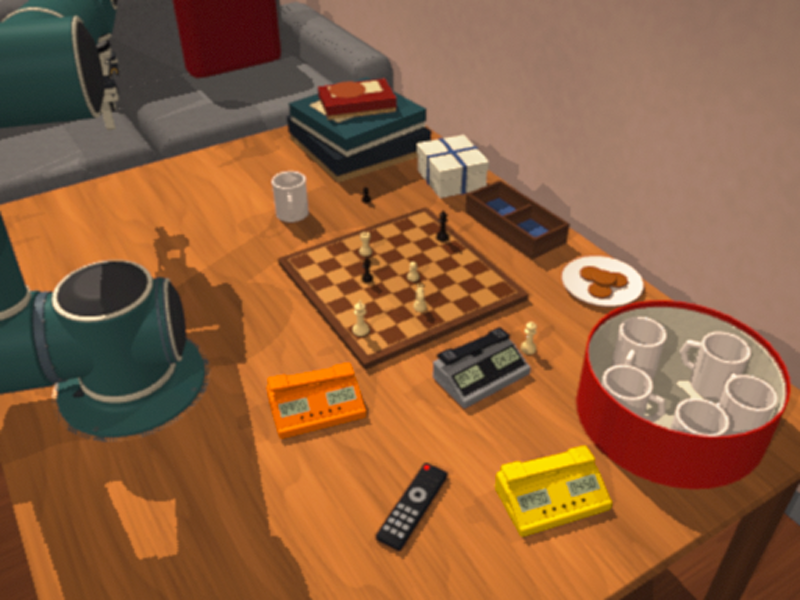

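The only pawn is the white one at (375,355) in the scene view, about (0.61,-0.035). The grey clock is at (290,268), about (0.57,-0.33), with its displays facing right (-y). The orange and yellow clocks are decoys, and the black bishop or knight and the white rook stand near the pawn.

Run:
```python
from h import *
from scipy.optimize import minimize
S={n:np.load(n+".npz") for n in("scene","side")}
g=np.arange(-.2,.2,.001)+.0005; BX,BY=np.meshgrid(g,g,indexing='ij')
ins=(abs(BX)<.178)&(abs(BY)<.178)
T=(((np.floor(BX/.045)+np.floor(BY/.045))%2)*2-1)
def rect(n,p):
    x,y,a=p; X=np.stack([x+np.cos(a)*BX-np.sin(a)*BY,y+np.sin(a)*BX+np.cos(a)*BY,np.full_like(BX,.018)],-1)
    uv=proj(n,X.reshape(-1,3)).reshape(400,400,2).astype(np.float32)
    return cv2.remap(S[n]["p"],uv[...,0],uv[...,1],cv2.INTER_LINEAR)
def cost(p,ns):
    c=0
    for n in ns:
        G=cv2.cvtColor(rect(n,p),cv2.COLOR_RGB2GRAY).astype(float)
        # include border as dark
        TT=np.where(ins,T,0.); c-=abs(np.corrcoef(G[ins],T[ins])[0,1])
        rim=(~ins)&(abs(BX)<.195)&(abs(BY)<.195); c+=G[rim].mean()/G[ins].mean()*.5
    return c
W={n:cloud(n,S[n]["d"]) for n in S}
for ns in(["scene"],["side"],["scene","side"]):
    best=min((minimize(cost,[.597,-.01,a],args=(ns,),method='Nelder-Mead',options=dict(initial_simplex=np.array([[.597,-.01,a],[.607,-.01,a],[.597,0,a],[.597,-.01,a+.03]]))) for a in(-.1,-.05,0,.05,.1)),key=lambda r:r.fun)
    print(ns,np.round(best.x,4),best.fun)
p=best.x; np.save("board.npy",p)
x,y,a=p; Rb=np.array([[np.cos(a),-np.sin(a)],[np.sin(a),np.cos(a)]])
def tob(P): Q=P.copy(); Q[...,:2]=(P[...,:2]-[x,y])@Rb; return Q
A={n:tob(W[n][S[n]["d"]>0]) for n in S}
allp=np.concatenate([A[n] for n in A])
on=allp[(abs(allp[:,:2])<.195).all(1)&(allp[:,2]>.026)&(allp[:,2]<.12)]
H=np.zeros((400,400),np.uint8); ij=((on[:,:2]+.2)*1000).astype(int); H[ij[:,0],ij[:,1]]=255
H=cv2.dilate(H,np.ones((7,7)))
n,L,st,_=cv2.connectedComponentsWithStats(H)
for k in range(1,n):
    q=on[L[ij[:,0],ij[:,1]]==k]
    if len(q)>15:
        c=(np.percentile(q[:,:2],2,0)+np.percentile(q[:,:2],98,0))/2
        print(len(q),"board c",np.round(c*1000,1),"sq",np.round((c*1000+180)/45-.5,2),"world",np.round(c@Rb.T+[x,y],4),"ztop",round(q[:,2].max(),3))
for n in A:
    q=A[n]; b=q[(abs(q[:,:2])<.17).all(1)&(q[:,2]<.024)]; print(n,"board z",np.median(b[:,2]))
R=rect("scene",p);R2=rect("side",p)
cv2.imwrite("pics/rect.png",np.hstack([cv2.flip(cv2.rotate(r,cv2.ROTATE_180),-1)[::-1,::-1] for r in(R,R2)])[:,:,::-1])
```

```text
['scene'] [ 0.5907 -0.0127 -0.0061] -0.33095989916132057
['side'] [ 0.5877 -0.0089 -0.0058] -0.34320403505529773
['scene', 'side'] [ 0.5896 -0.0115 -0.0066] -0.6146478617537166
241 board c [-159.1 -115.2] sq [-0.03  0.94] world [ 0.4298 -0.1256] ztop 0.095
164 board c [-65.8  24.1] sq [2.04 4.03] world [0.5239 0.013 ] ztop 0.078
180 board c [-21. 112.] sq [3.03 5.99] world [0.5694 0.1006] ztop 0.072
164 board c [ -20.1 -116.5] sq [3.05 0.91] world [ 0.5687 -0.1278] ztop 0.075
119 board c [ 22.2 -23.4] sq [3.99 2.98] world [ 0.6116 -0.035 ] ztop 0.062
259 board c [158.8  67.7] sq [7.03 5.01] world [0.7488 0.0552] ztop 0.098
scene board z 0.01860031344541433
side board z 0.018321817663997327
```

View pics/rect.png

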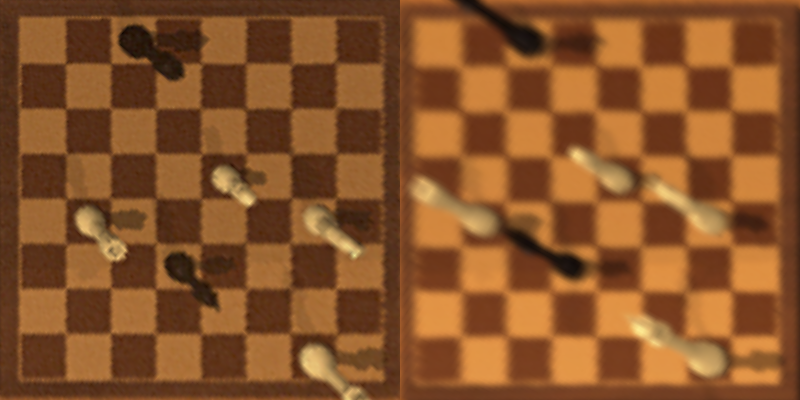

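The rectified view shows the board fit is good, at about (0.5896,-0.0115) with yaw -0.4°. The pawn is at row 4, column 3, and the squares around it are empty. I'll push it with a slightly open fingertip cradle from behind, so first I move the hand over that spot.

>>> play_rows([
  {"twist":-0.287},
  {"twist":-0.287},
  {},
  {"dx":-0.03,"dy":-0.053},
  {"dx":-0.03,"dy":-0.053},
  {"dx":-0.03,"dy":-0.053},
  {"dx":-0.03,"dy":-0.053},
  {"dx":-0.03,"dy":-0.053},
  {"dx":-0.03,"dy":-0.053},
  {"dx":-0.03,"dy":-0.053},
  {"dx":-0.03,"dy":-0.053},
  {"dx":-0.03,"dy":-0.053},
  {"dx":-0.03,"dy":-0.053},
  {"dx":-0.03,"dy":-0.053},
  {"dx":-0.03,"dy":-0.053},
  {"dx":-0.03,"dy":-0.053},
  {"dx":-0.03,"dy":-0.053},
  {"dx":-0.03,"dy":-0.053},
  {"dx":-0.03,"dy":-0.053},
], claw=0.13)

```text
$.series[0]: bad value
```

>>> play_rows([
  {"dx":0,"dy":0,"dz":0,"twist":-0.287},
  {"dx":0,"dy":0,"dz":0,"twist":-0.287},
  {"dx":0,"dy":0,"dz":0,"twist":0},
  {"dx":-0.03,"dy":-0.053,"dz":0,"twist":0},
  {"dx":-0.03,"dy":-0.053,"dz":0,"twist":0},
  {"dx":-0.03,"dy":-0.053,"dz":0,"twist":0},
  {"dx":-0.03,"dy":-0.053,"dz":0,"twist":0},
  {"dx":-0.03,"dy":-0.053,"dz":0,"twist":0},
  {"dx":-0.03,"dy":-0.053,"dz":0,"twist":0},
  {"dx":-0.03,"dy":-0.053,"dz":0,"twist":0},
  {"dx":-0.03,"dy":-0.053,"dz":0,"twist":0},
  {"dx":-0.03,"dy":-0.053,"dz":0,"twist":0},
  {"dx":-0.03,"dy":-0.053,"dz":0,"twist":0},
  {"dx":-0.03,"dy":-0.053,"dz":0,"twist":0},
  {"dx":-0.03,"dy":-0.053,"dz":0,"twist":0},
  {"dx":-0.03,"dy":-0.053,"dz":0,"twist":0},
  {"dx":-0.03,"dy":-0.053,"dz":0,"twist":0},
  {"dx":-0.03,"dy":-0.053,"dz":0,"twist":0},
  {"dx":-0.03,"dy":-0.053,"dz":0,"twist":0},
], claw=0.13)

```text
t: 3.58
position: [0.5755, -0.0365, 0.2378]
ee_rot: [180.0, 0.0, 179.4]
wrist_force: [0.8, -0.1, 0.1]
width: 0.0117
grasp_force: 0.0
```

```bash
cat >> h.py <<'E'
def fish(X):
    m,f,R,t=cam("wrist"); c=np.atleast_2d(X)@R.T+t
    r=np.hypot(c[:,0],c[:,1]); th=np.arctan2(r,c[:,2])
    return c[:,:2]/r[:,None]*(f*th)[:,None]+[m["cx"],m["cy"]]
def fcloud(d):
    m,f,R,t=cam("wrist"); v,u=np.mgrid[0:384,0:512]; a=u-m["cx"];b=v-m["cy"]; r=np.hypot(a,b)+1e-9
    k=np.tan(np.minimum(r/f,1.5))/r*d
    return (np.stack([a*k,b*k,d],-1)-t)@R
E
python3 - <<'E'
from h import *
from scipy.optimize import minimize
p,d=get_image("wrist"); np.savez("w1.npz",p=p,d=d)
m=camera_model("wrist"); print(m["vertical_fov"],-np.array(m["R"]).T@m["t"])
W=fcloud(d)
g=np.arange(-.2,.2,.001)+.0005; BX,BY=np.meshgrid(g,g,indexing='ij')
ins=(abs(BX)<.178)&(abs(BY)<.178); T=(((np.floor(BX/.045)+np.floor(BY/.045))%2)*2-1)
def rect(q):
    x,y,a=q; X=np.stack([x+np.cos(a)*BX-np.sin(a)*BY,y+np.sin(a)*BX+np.cos(a)*BY,np.full_like(BX,.018)],-1)
    uv=fish(X.reshape(-1,3)).reshape(400,400,2).astype(np.float32)
    return cv2.remap(p,uv[...,0],uv[...,1],cv2.INTER_LINEAR)
def cost(q):
    G=cv2.cvtColor(rect(q),cv2.COLOR_RGB2GRAY).astype(float); return -abs(np.corrcoef(G[ins],T[ins])[0,1])
b=np.load("board.npy")
r=minimize(cost,b,method='Nelder-Mead',options=dict(initial_simplex=b+np.vstack([np.zeros(3),np.diag([.006,.006,.02])])))
print("board",np.round(r.x,4),r.fun)
q=W[(d>0)&(np.hypot(W[...,0]-.612,W[...,1]+.035)<.03)&(W[...,2]>.024)&(W[...,2]<.08)]
print("pawn pts",len(q))
for lo,hi in((.022,.03),(.03,.045),(.045,.07)):
    s=q[(q[:,2]>lo)&(q[:,2]<hi)]
    if len(s): print(lo,len(s),np.round(np.percentile(s,[5,50,95],0),4).tolist())
for n in("pawn","near_paddle","clock"):
    for o in finder.outline_of("wrist",n)[:3]:
        s=W[o["pixels"]&(d>0)]
        print(n,o["conf"],o["pixel"],np.round(np.percentile(s,[3,50,97],0),4).tolist() if len(s) else 0)
cv2.imwrite("pics/w1.png",cv2.resize(p[:,:,::-1],(800,600)))
E
```

```text
65.70646984690485 [ 0.49402883 -0.03894641  0.38404744]
board [ 0.5919 -0.0142 -0.0093] -0.640114353841366
pawn pts 296
0.022 99 [[0.6027, -0.0473, 0.0242], [0.6066, -0.037, 0.027], [0.6169, -0.027, 0.0298]]
0.03 68 [[0.6056, -0.0446, 0.0302], [0.6075, -0.0372, 0.0327], [0.6127, -0.0297, 0.0437]]
0.045 129 [[0.6068, -0.0433, 0.0497], [0.6118, -0.0373, 0.0547], [0.6183, -0.0314, 0.0574]]
pawn 0.8 [258.0, 193.9] [[0.6019, -0.0473, 0.0201], [0.6086, -0.0372, 0.0314], [0.6171, -0.0269, 0.0571]]
near_paddle 0.8 [49.4, 174.0] [[0.4969, -0.3316, 0.0447], [0.566, -0.3138, 0.0601], [0.6385, -0.2999, 0.0684]]
near_paddle 0.38 [465.8, 238.5] [[0.6863, 0.2995, 0.0018], [0.6941, 0.306, 0.0133], [0.7042, 0.317, 0.0377]]
clock 0.73 [90.2, 2.0] [[0.328, -0.3101, 0.005], [0.3474, -0.2505, 0.0267], [0.3553, -0.2188, 0.0493]]
```

View pics/w1.png

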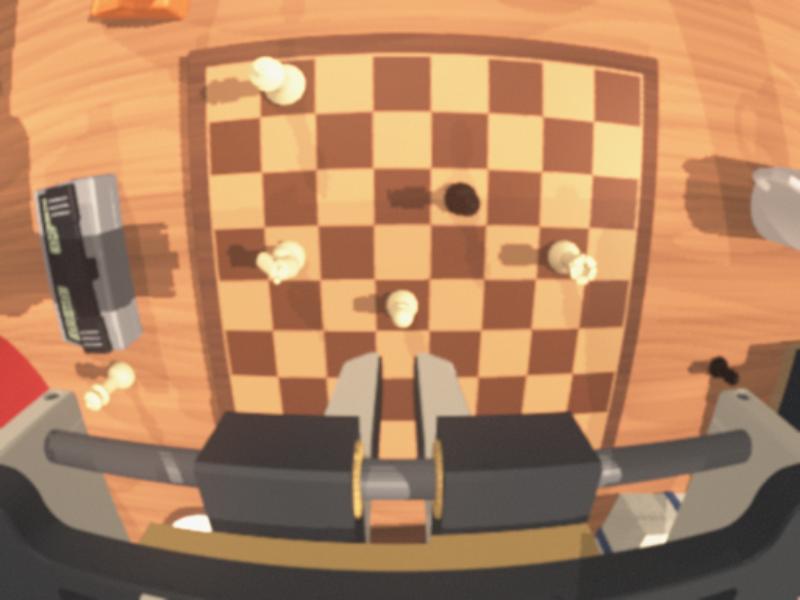

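The wrist view shows the pawn at (402,305) lined up with the finger gap, whose middle is near column 398. Now I descend behind it.

>>> play_rows([
  {"dx":0,"dy":0,"dz":0.03,"twist":0},
  {"dx":0,"dy":0,"dz":0.04,"twist":0},
  {"dx":0,"dy":0,"dz":0.04,"twist":0},
  {"dx":0,"dy":0,"dz":0.04,"twist":0},
  {"dx":0,"dy":0,"dz":0.04,"twist":0},
  {"dx":0,"dy":0,"dz":0.03,"twist":0},
  {"dx":0,"dy":0,"dz":0.015,"twist":0},
  {"dx":0,"dy":0,"dz":0.007,"twist":0},
  {"dx":0,"dy":0,"dz":0.003,"twist":0},
  {"dx":0,"dy":0,"dz":0,"twist":0},
  {"dx":0,"dy":0,"dz":0,"twist":0},
])

```text
t: 5.15
position: [0.5751, -0.035, 0.0423]
ee_rot: [-180.0, 0.0, 179.6]
wrist_force: [-0.8, 0.3, 0.4]
width: 0.0122
grasp_force: 0.0
```

>>> play_rows([
  {"dx":0,"dy":-0.0025,"dz":0.0025,"twist":0},
  {"dx":0,"dy":0,"dz":0,"twist":0},
  {"dx":-0.005,"dy":0,"dz":0,"twist":0},
  {"dx":-0.005,"dy":0,"dz":0,"twist":0},
  {"dx":-0.005,"dy":0,"dz":0,"twist":0},
  {"dx":-0.003,"dy":0,"dz":0,"twist":0},
  {"dx":-0.003,"dy":0,"dz":0,"twist":0},
  {"dx":-0.003,"dy":0,"dz":0,"twist":0},
  {"dx":-0.003,"dy":0,"dz":0,"twist":0},
  {"dx":-0.003,"dy":0,"dz":0,"twist":0},
  {"dx":-0.003,"dy":0,"dz":0,"twist":0},
  {"dx":-0.003,"dy":0,"dz":0,"twist":0},
  {"dx":-0.003,"dy":0,"dz":0,"twist":0},
  {"dx":-0.003,"dy":0,"dz":0,"twist":0},
  {"dx":-0.003,"dy":0,"dz":0,"twist":0},
  {"dx":0,"dy":0,"dz":0,"twist":0},
])

```text
t: 7.15
position: [0.611, -0.0372, 0.0396]
ee_rot: [-180.0, 0.0, 179.6]
wrist_force: [-1.0, -1.1, -0.2]
width: 0.0119
grasp_force: 0.0
```

Run:
```python
from h import *
ims=[]
for n in("wrist","side"):
    p,d=get_image(n); ims.append(p)
c=[cv2.resize(ims[0][90:330,150:400],(400,384)),cv2.resize(ims[1][120:220,210:314],(400,384))]
cv2.imwrite("pics/push1.png",np.hstack(c)[:,:,::-1]); print(robot.read_state()["position"])
```

```text
[ 0.61083212 -0.0371773   0.03963285]
```

View pics/push1.png

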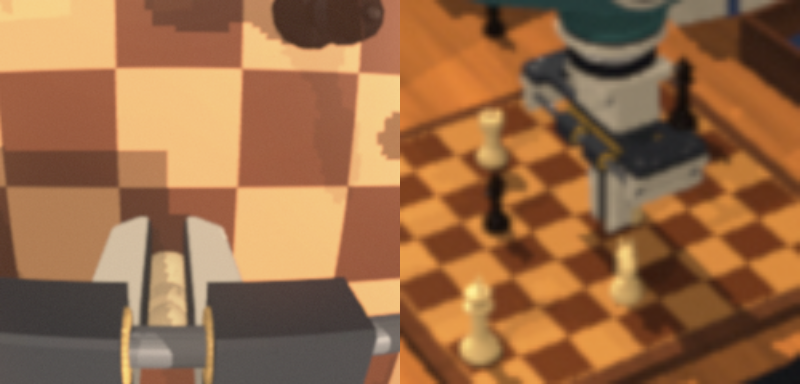

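The pawn shows through the finger gap at (168,285) in the left crop and stands centred in the cradle. I'll finish the push and then back off.

>>> play_rows([
  {"dx":-0.003,"dy":0,"dz":0,"twist":0},
  {"dx":-0.003,"dy":0,"dz":0,"twist":0},
  {"dx":-0.003,"dy":0,"dz":0,"twist":0},
  {"dx":-0.003,"dy":0,"dz":0,"twist":0},
  {"dx":-0.003,"dy":0,"dz":0,"twist":0},
  {"dx":-0.003,"dy":0,"dz":0,"twist":0},
  {"dx":-0.003,"dy":0,"dz":0,"twist":0},
  {"dx":-0.003,"dy":0,"dz":0,"twist":0},
  {"dx":-0.003,"dy":0,"dz":0,"twist":0},
  {"dx":-0.003,"dy":0,"dz":0,"twist":0},
  {"dx":-0.003,"dy":0,"dz":0,"twist":0},
  {"dx":0,"dy":0,"dz":0,"twist":0},
  {"dx":0.003,"dy":0,"dz":0,"twist":0},
  {"dx":0.006,"dy":0,"dz":0,"twist":0},
  {"dx":0.02,"dy":0,"dz":0,"twist":0},
  {"dx":0.02,"dy":0,"dz":0,"twist":0},
  {"dx":0,"dy":0,"dz":0,"twist":0},
])

```text
t: 9.38
position: [0.5969, -0.0371, 0.0399]
ee_rot: [-180.0, 0.0, 179.6]
wrist_force: [0.1, 0.3, -0.2]
width: 0.0119
grasp_force: 0.0
```

```bash
cat > chk.py <<'E'
from h import *
b0={"scene":[.5907,-.0127,-.0061],"side":[.5877,-.0089,-.0058],"wrist":[.5919,-.0142,-.0093]}
for n in b0:
    p,d=get_image(n); W=fcloud(d) if n=="wrist" else cloud(n,d)
    x,y,a=b0[n]; Rb=np.array([[np.cos(a),-np.sin(a)],[np.sin(a),np.cos(a)]])
    B=(W[...,:2]-[x,y])@Rb
    s=(d>0)&(np.hypot(B[...,0]-.067,B[...,1]+.0225)<.03)&(W[...,2]>.023)&(W[...,2]<.07)
    for lo,hi in((.02,.032),(.045,.065)):
        q=B[s&(W[...,2]>lo)&(W[...,2]<hi)]*1000
        if len(q): print(n,lo,len(q),np.round(np.percentile(q,[3,50,97],0),1).tolist(),"ztop",W[...,2][s].max())
    for o in finder.outline_of(n,"pawn")[:2]: print(n,o["conf"],o["pixel"],np.round(np.median(B[o["pixels"]],0)*1000,1))
    cv2.imwrite(f"pics/chk_{n}.png",p[:,:,::-1])
print(robot.read_state()["position"])
E
python3 chk.py
```

```text
scene 0.02 38 [[58.3, -39.4], [71.9, -19.9], [80.8, -14.2]] ztop 0.06067020959425808
scene 0.045 27 [[61.3, -30.5], [69.1, -24.5], [74.9, -18.9]] ztop 0.06067020959425808
scene 0.52 [224.9, 236.4] [ 70.6 -22.8]
side 0.02 18 [[51.3, -45.5], [61.5, -33.9], [80.8, -26.2]] ztop 0.035980725057930645
wrist 0.02 49 [[64.9, -31.6], [66.5, -17.8], [71.4, -12.9]] ztop 0.05827187496733288
wrist 0.045 398 [[57.4, -28.9], [60.4, -22.6], [65.5, -15.7]] ztop 0.05827187496733288
wrist 0.88 [256.1, 332.6] [ 60.7 -22.6]
[ 0.59832487 -0.0370684   0.03965153]
```

The pawn sits at about (66,-22) mm in the board frame, against a target of (67.5,-22.5), and is upright. Next I lift and move to the clock.

>>> play_rows([
  {"dx":0,"dy":0,"dz":-0.03,"twist":0},
  {"dx":0,"dy":0,"dz":-0.05,"twist":0},
  {"dx":0,"dy":0,"dz":-0.05,"twist":0},
  {"dx":0,"dy":0,"dz":-0.05,"twist":0},
  {"dx":0,"dy":0,"dz":-0.05,"twist":0},
  {"dx":0,"dy":0,"dz":0,"twist":0},
  {"dx":0.0155,"dy":-0.0415,"dz":0,"twist":0},
  {"dx":0.0155,"dy":-0.0415,"dz":0,"twist":0},
  {"dx":0.0155,"dy":-0.0415,"dz":0,"twist":0},
  {"dx":0.0155,"dy":-0.0415,"dz":0,"twist":0},
  {"dx":0.0155,"dy":-0.0415,"dz":0,"twist":0},
  {"dx":0.0155,"dy":-0.0415,"dz":0,"twist":0},
  {"dx":0.0155,"dy":-0.0415,"dz":0,"twist":0},
  {"dx":0.0155,"dy":-0.0415,"dz":0,"twist":0},
  {"dx":0,"dy":0,"dz":0,"twist":0},
  {"dx":0,"dy":0,"dz":0,"twist":0},
], claw=0)

```text
t: 11.68
position: [0.4971, -0.3017, 0.2228]
ee_rot: [180.0, -0.0, 179.6]
wrist_force: [-1.7, 0.8, 0.4]
width: 0.0005
grasp_force: 0.0
```

```bash
python3 chk.py
python3 - <<'E'
from h import *
for n in("wrist","scene","side"):
    p,d=get_image(n); W=fcloud(d) if n=="wrist" else cloud(n,d)
    q=W[(d>0)&(abs(W[...,0]-.57)<.11)&(abs(W[...,1]+.335)<.07)&(W[...,2]<.08)]
    for lo in(.025,.052,.060):
        s=q[(q[:,2]>lo)&(q[:,0]<.66)]
        s=s[~((s[:,0]>.66)&(s[:,1]<-.3))]
        if len(s)<20: continue
        (c,sz,an)=cv2.minAreaRect((s[:,:2]*1000).astype(np.float32)); print(n,lo,len(s),np.round(c,1),np.round(sz,1),round(an,1),np.round(np.percentile(s,[2,98],0),4).tolist())
    if n=="wrist":
        cv2.imwrite("pics/w2.png",cv2.resize(p[:,:,::-1],(800,600)))
        np.savez("w2.npz",p=p,d=d)
        for o in finder.outline_of(n,"near_paddle")[:3]:
            s=W[o["pixels"]&(d>0)]; print(o["conf"],o["pixel"],cv2.minAreaRect((s[s[:,2]>.055,:2]*1000).astype(np.float32)),np.percentile(s,[2,98],0).round(4).tolist())
E
```

```text
scene 0.02 32 [[57.9, -36.5], [72.5, -20.5], [80.6, -14.7]] ztop 0.060414469189259995
scene 0.045 28 [[61.1, -31.2], [69.5, -24.0], [74.6, -17.3]] ztop 0.060414469189259995
scene 0.4 [227.2, 236.2] [ 70.8 -22.5]
side 0.02 18 [[50.1, -35.6], [57.7, -25.7], [67.2, 0.1]] ztop 0.03873191177029043
side 0.55 [306.6, 218.3] [ -17.7 -307.5]
wrist 0.02 106 [[53.6, -34.2], [60.0, -28.4], [71.9, -16.8]] ztop 0.056154263718476836
wrist 0.045 45 [[57.6, -30.3], [60.2, -25.8], [65.2, -18.5]] ztop 0.056154263718476836
wrist 0.63 [426.7, 271.5] [ 60.6 -27.4]
wrist 0.59 [241.4, 198.5] [ -72.9 -301.5]
[ 0.49733086 -0.30146147  0.22366441]
wrist 0.025 5500 [ 556.9 -335.5] [137.6  89.9] 2.1 [[0.4883, -0.3773, 0.0258], [0.6148, -0.2941, 0.0688]]
wrist 0.052 1450 [ 526.6 -314.7] [71.6 32.1] 2.3 [[0.4913, -0.3301, 0.061], [0.5537, -0.3004, 0.0693]]
wrist 0.06 1443 [ 523.9 -314.9] [66.3 32.1] 2.0 [[0.4913, -0.3301, 0.0611], [0.5527, -0.3004, 0.0693]]
0.88 [242.8, 199.6] ((523.5361328125, -314.911376953125), (65.46101379394531, 32.054927825927734), 1.9706342220306396) [[0.4913, -0.33, 0.0609], [0.5522, -0.30
[... 285 characters left out ...]
656), 76.78693389892578) [[0.4325, -0.6214, 0.0516], [0.5754, -0.5679, 0.0669]]
scene 0.025 980 [ 570.2 -335. ] [163.3  97.1] 0.2 [[0.4959, -0.3778, 0.0258], [0.6491, -0.2897, 0.0697]]
scene 0.052 362 [ 570.6 -315.1] [153.8  37.1] 1.9 [[0.4963, -0.3306, 0.0538], [0.6449, -0.2973, 0.0713]]
scene 0.06 253 [ 570.3 -315.1] [153.2  37.1] 1.9 [[0.4956, -0.3312, 0.0602], [0.6414, -0.2978, 0.0716]]
side 0.025 1456 [ 564. -340.] [162.4 101.1] 2.1 [[0.4849, -0.3784, 0.0259], [0.639, -0.2993, 0.0688]]
side 0.052 399 [ 562.5 -311.3] [156.2  38.1] 2.6 [[0.4886, -0.3296, 0.0543], [0.6371, -0.2969, 0.07]]
side 0.06 261 [ 560.9 -310.8] [153.1  38. ] 3.1 [[0.4882, -0.3304, 0.0602], [0.6285, -0.2994, 0.0707]]
```

View pics/w2.png

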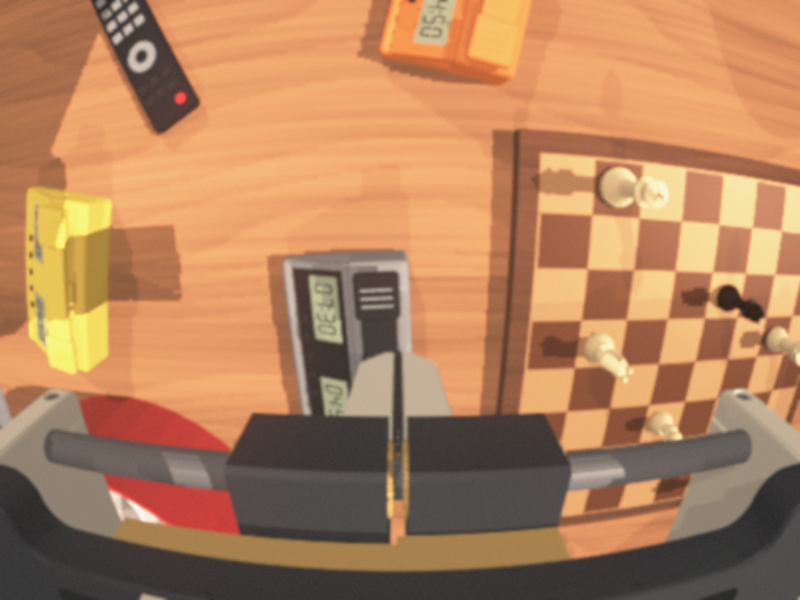

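The wrist view shows the grey clock's ribbed near pad at (377,297), which works out to about (0.5075,-0.3155). I'll line up over it and descend to just above.

>>> play_rows([
  {"dx":-0.0065,"dy":-0.0087,"dz":0,"twist":0},
  {"dx":-0.0065,"dy":-0.0088,"dz":0,"twist":0},
  {"dx":0,"dy":0,"dz":0.02,"twist":0},
  {"dx":0,"dy":0,"dz":0.04,"twist":0},
  {"dx":0,"dy":0,"dz":0.04,"twist":0},
  {"dx":0,"dy":0,"dz":0.035,"twist":0},
  {"dx":0,"dy":0,"dz":0.015,"twist":0},
  {"dx":0,"dy":0,"dz":0.006,"twist":0},
  {"dx":0,"dy":0,"dz":0,"twist":0},
  {"dx":0,"dy":0,"dz":0,"twist":0},
])

```text
t: 13.42
position: [0.5077, -0.3163, 0.0998]
ee_rot: [-180.0, 0.1, 179.6]
wrist_force: [0.3, -0.4, 0.6]
width: 0.0005
grasp_force: 0.0
```

Run:
```python
from h import *
p,d=get_image("wrist"); s,_=get_image("side")
print(robot.read_state()["position"],robot.read_state()["wrist_force"])
cv2.imwrite("pics/pre.png",np.hstack([cv2.resize(p[110:330,150:380],(400,384)),cv2.resize(s[180:276,250:350],(400,384))])[:,:,::-1])
```

```text
[ 0.50761818 -0.31622674  0.09964223] [-0.28250664 -0.55396818  0.6189579 ]
```

View pics/pre.png

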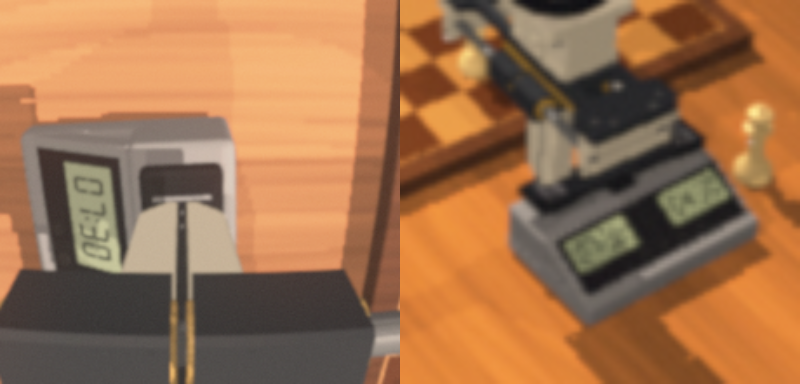

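The fingers are centred over the near pad, with the tips at about (180,205) in the left crop. Now I press slowly.

>>> play_rows([
  {"dx":0,"dy":0,"dz":0.006,"twist":0},
  {"dx":0,"dy":0,"dz":0.006,"twist":0},
  {"dx":0,"dy":0,"dz":0.002,"twist":0},
  {"dx":0,"dy":0,"dz":0.002,"twist":0},
  {"dx":0,"dy":0,"dz":0.002,"twist":0},
  {"dx":0,"dy":0,"dz":0.002,"twist":0},
  {"dx":0,"dy":0,"dz":0,"twist":0},
  {"dx":0,"dy":0,"dz":0,"twist":0},
])

```text
t: 14.52
position: [0.5074, -0.316, 0.0827]
ee_rot: [180.0, 0.0, 179.6]
wrist_force: [-0.7, -0.1, -0.6]
width: 0.0003
grasp_force: 0.0
```

>>> play_rows([
  {"dx":0,"dy":0,"dz":0.0012,"twist":0},
  {"dx":0,"dy":0,"dz":0.0012,"twist":0},
  {"dx":0,"dy":0,"dz":0.0012,"twist":0},
])

```text
t: 14.9
position: [0.5073, -0.3161, 0.08]
ee_rot: [-180.0, -0.0, 179.6]
wrist_force: [-2.5, -0.6, 2.9]
width: 0.0002
grasp_force: 1.6
```

>>> play_rows([
  {"dx":0,"dy":0,"dz":0.001,"twist":0},
  {"dx":0,"dy":0,"dz":0,"twist":0},
])

```text
t: 15.15
position: [0.5073, -0.3161, 0.0793]
ee_rot: [180.0, -0.0, 179.6]
wrist_force: [-3.9, 1.2, 5.0]
width: 0.0006
grasp_force: 2.5
```

>>> play_rows([
  {"dx":0,"dy":0,"dz":0.001,"twist":0},
  {"dx":0,"dy":0,"dz":0,"twist":0},
])

```text
t: 15.4
position: [0.5073, -0.3161, 0.0791]
ee_rot: [-180.0, 0.0, 179.6]
wrist_force: [-5.9, 1.8, 10.4]
width: 0.0006
grasp_force: 5.3
```

The force jumped to 10 N with almost no travel, so the rocker is at its stop. I lift straight up and clear.

>>> play_rows([
  {"dx":0,"dy":0,"dz":-0.005,"twist":0},
  {"dx":0,"dy":0,"dz":-0.02,"twist":0},
  {"dx":0,"dy":0,"dz":-0.05,"twist":0},
  {"dx":0,"dy":0,"dz":-0.05,"twist":0},
  {"dx":0,"dy":0,"dz":-0.05,"twist":0},
  {"dx":0.02,"dy":0,"dz":-0.02,"twist":0},
  {"dx":0.03,"dy":0,"dz":0,"twist":0},
  {"dx":0.03,"dy":0,"dz":0,"twist":0},
  {"dx":0,"dy":0,"dz":0,"twist":0},
  {"dx":0,"dy":0,"dz":0,"twist":0},
])

```text
t: 16.65
position: [0.4433, -0.3156, 0.2342]
ee_rot: [180.0, 0.0, 179.6]
wrist_force: [-0.0, -0.6, -0.4]
width: 0.0005
grasp_force: 0.0
```

```bash
python3 chk.py
python3 - <<'E'
from h import *
p,d=get_image("wrist"); W=fcloud(d); s,ds=get_image("side"); V=cloud("side",ds)
for nm,X,D in(("wrist",W,d),("side",V,ds)):
    q=X[(D>0)&(abs(X[...,1]+.314)<.013)&(abs(X[...,0]-.567)<.07)&(X[...,2]>.05)&(X[...,2]<.08)]
    for x0 in(.50,.51,.54,.60,.625):
        z=q[abs(q[:,0]-x0)<.006][:,2]
        if len(z): print(nm,x0,len(z),np.median(z).round(4))
cv2.imwrite("pics/end.png",np.hstack([cv2.resize(p[:,:,::-1],(400,300)),cv2.resize(s[:,:,::-1],(400,300))]))
E
```

```text
scene 0.02 31 [[55.6, -34.8], [71.3, -19.5], [78.2, -12.6]] ztop 0.06233832245447055
scene 0.045 27 [[62.3, -31.5], [69.6, -24.5], [74.2, -19.0]] ztop 0.06233832245447055
scene 0.51 [228.3, 237.2] [ 71.2 -21.9]
wrist 0.045 10 [[64.5, -28.6], [67.0, -25.6], [69.6, -20.3]] ztop 0.0579700939442363
[ 0.44363703 -0.3155567   0.23414376]
wrist 0.5 141 0.0591
wrist 0.51 15 0.0595
side 0.5 22 0.0604
side 0.51 25 0.0607
side 0.54 29 0.0582
side 0.6 24 0.0644
side 0.625 25 0.0685
```

View pics/end.png

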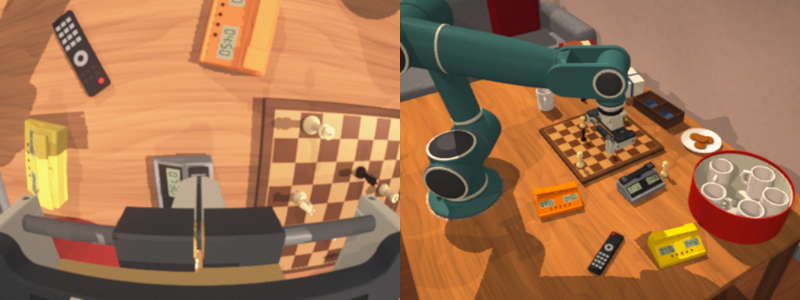

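The near pad now reads about 0.060 m and the far pad 0.0685 m, so the rocker is fully down. The pawn is still standing inside its new square and the hand is clear.

```bash
python3 -c "
from workcell import robot; print(robot.job_done())"
```

```text
the job is handed in; nothing more can be done
None
```

The job is handed in: the pawn was slid one square ahead and stands upright inside it, then the clock's near paddle was pressed fully down to its stop with about 10 N, and the hand is clear of everything.

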